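Sort the press studs by thread on the pitch gauges

ROBOT

A 6-joint arm with a two-finger parallel gripper is mounted at the origin on the work surface. World frame = base frame: x ahead of the robot, y to its left, z up, the work surface at z = 0. Lengths are in m, angles in rad, forces in N, time in s.
With the tool pointing down it reaches from about 0.325 to 0.9 m from the base axis. Payload 3.5 kg.
Tool frame: the origin (TCP) lies midway between the tips of the shut fingers; the grasp point (between the pads) lies 19 mm behind it; z points along the fingers, y is the line along which they close (so a half turn about z gives the same grasp; the last joint's range is limited). The gripper opens to 85 mm and grips with 20 to 120 N. Pads are 22 mm wide; open, the fingers measure 114 mm over their backs; the gripper's body (76 mm by 85 mm) begins 54 mm behind the grasp point. The pads swing forward as they close: fully open they stand 13 mm farther back than shut.
Start: joints at [-1.275, 0.276, -0.026, 1.268, 0, 1.467], TCP at [0.243, -0.576, 0.231] pointing down, gripper open.
Joint ranges: [-3.12, 3.12], [-0.85, 1.88], [-1.08, 1.24], [-1.95, 2.15], [-1.57, 1.53], [-3.14, 3.14]. Speed limits (rad/s): [2.57, 2.57, 3.14, 3.14, 3.14, 3.14].

INTERFACE

Orientations are given as a unit quaternion [x, y, z, w].
In Python, from cell import get_obs, imaging, finish_job gives the robot as it stands.
- The arm moves only by the shell command python3 -m pendant 'ROWS'. ROWS is JSON, a list of rows, each an object with "delta_rot": the turn, a rotation vector about the tool's x, y, z in rad, a list of three; "translation": the shift along the tool's x, y, z in m, a list of three; "jaw": the closure, from 0 (fully open) to 1 (shut). A call has 1 to 10 rows; each row is the pose to reach, as a shift and turn from the pose commanded when the call began, along the tool's axes at that moment; what a row does not reach only later rows make up. A row lasts 1/12 s, in which the tool goes at most 41.7 mm and 7.16 degrees, less where a joint would pass 70% of its speed; a pose out of reach is approached as far as the arm can. A call with a gripper value outside its range is refused whole. The fingers move at their own pace and stop on an object; the grip force is fixed at half the most. Time passes only in rows, so rows that repeat a pose let the fingers close. It gives the time, the measured TCP pose, the force, the opening and the grip force at its end, in the units of the state.
- get_obs(): the state, without advancing time (a new reading comes with each control period).
- imaging.read_camera(name): name is "side" or "top"; returns the picture (420x560x3 uint8, red, green, blue); there is no depth.
- imaging.camera_params(name): a dict with "fx", "fy", "cx", "cy" (pixels), "rvec" (rotation vector, rad) and "tvec" (3), from world to camera coordinates, as OpenCV has them. Camera axes: x right, y down, z forward; pixel columns grow to the right and rows downward; lengths in m; the calibration is good to about 2 mm. A picture is of the moment at which its call begins. camera_params takes no time and is no camera call.
- finish_job(): hands the job in; it is judged then, once.
The state is a dict: "time_s": time; "joint_pos": joint angles; "qvel": joint speeds; "joint_torque": joint torques, N m; "tcp_pos": TCP position; "tcp_rot": TCP orientation; "wrist_force": force on the tool from outside, world axes, zero at the start; "moment": the same for the moment, N m; "grip_width": opening from 0.0 (shut) to 1.0 (fully open); "grasp_force": force on a finger pad.
Only numpy, scipy, OpenCV 4.12 (cv2) and the standard library are available. Lean on these libraries where they do the work, as an engineer would, in place of code of your own. Each camera call takes 0.05 s, during which the arm holds its last target. There are 200 camera calls.

TASK

Two steel studs from the honey press, one coarse-threaded and one fine-threaded, lie on the cork table. Lay each stud in the toothed brass gauge whose pitch matches its thread, so that its rings drop between the teeth and it lies level and fully home in the notches at both ends, and let go. Leave everything else on the table where it is.

Things in the scene. Friction and masses are not known exactly. Their poses are not given: they have to be found in the camera images.
- coarse_stud_mid (a point): Centre of the coarse stud: on its axis, in the middle of its length, 12 mm above the table at the start. x runs along the stud, z up. Grip the square middle (24 mm wide, 44 mm long).
- coarse_stud: Steel double-ended stud, 140 mm long, 0.2 to 0.4 kg, loose on the table on a flat of its 24 x 24 mm smooth square middle (44 mm long). Each end is threaded: rings round a 14 mm core, 22 mm over the crests. Coarse thread: 3 rings on each end, 14 mm pitch. Origin on the underside of the square, 12 mm below the axis.
- coarse_gauge_seat (a point): Where the stud's centre lies when fully home in the coarse gauge: centred between its two rows of teeth, 34 mm above the table. x runs along the gauge and so along the stud (either way round will do), z up. Rings drop between the teeth if within about 3 mm of centre along x; the other stud rides up on the teeth.
- coarse_gauge: Fixed pitch gauge: blue plate 160 x 60 mm, 8 mm thick, with a row of upright brass teeth at each end, 54 mm between the rows (free for the stud's square and the fingers). Each tooth has a V notch open to the top (45 degree sides, mouth 28 mm wide, lips 38 mm above the table) in which the stud's core rests. Coarse: 3 teeth, 3.5 mm thick, in each row, 14 mm pitch. Origin under its centre.
- fine_stud_mid (a point): Centre of the fine stud: on its axis, in the middle of its length, 12 mm above the table at the start. x runs along the stud, z up. Grip the square middle (24 mm wide, 44 mm long).
- fine_stud: Steel double-ended stud, 140 mm long, 0.2 to 0.4 kg, loose on the table on a flat of its 24 x 24 mm smooth square middle (44 mm long). Each end is threaded: rings round a 14 mm core, 22 mm over the crests. Fine thread: 5 rings on each end, 9 mm pitch. Origin on the underside of the square, 12 mm below the axis.
- fine_gauge_seat (a point): Where the stud's centre lies when fully home in the fine gauge: centred between its two rows of teeth, 34 mm above the table. x runs along the gauge and so along the stud (either way round will do), z up. Rings drop between the teeth if within about 2 mm of centre along x; the other stud rides up on the teeth.
- fine_gauge: Fixed pitch gauge: blue plate 160 x 60 mm, 8 mm thick, with a row of upright brass teeth at each end, 54 mm between the rows (free for the stud's square and the fingers). Each tooth has a V notch open to the top (45 degree sides, mouth 28 mm wide, lips 38 mm above the table) in which the stud's core rests. Fine: 4 teeth, 2.5 mm thick, in each row, 9 mm pitch. Origin under its centre.
- hinge: Small loose brass butt hinge lying open, 50 x 40 mm, 8 mm high; origin under its centre. Bystander.
- hive_tool: Loose matte black hive tool lying flat, about 250 mm long, 45 mm wide, 26 mm high at its bent end; origin under the middle of its shaft. Bystander.
- mallet: Loose stubby wooden mallet, 215 mm long, head 110 mm wide and 60 mm high; origin on the table between head and handle. Bystander.
- trap_cone: Loose cone-shaped green plastic swarm trap entrance, 116 mm across the foot, 95 mm high; origin under its centre. Bystander.
- jar: Closed amber glass jar, 76 mm across, 100 mm high; origin under its centre. Bystander.
Not all that is in view belongs to the job. What is shaped like the fine_stud but turquoise is not meant. What is shaped like the coarse_stud but purple is not meant.

How it is judged:
By the outcome, as a careful person would: the job done as asked, in the order asked, and still so for the second after the job is handed in, with the robot touching nothing.
It also fails if it takes over 54 s, if anything falls off the work surface, if the arm or the gripper's body presses on something with over 40 N, if the wrist force passes 120 N, or if a joint passes its speed limit or range.

## Working session

There is one attempt and no reset: what is moved stays moved. The work goes in short steps, Python scripts to look and compute and a shell command to move; the robot and the scene stay as the last step left them, time stands still between calls to the robot, and variables do not carry over. Pictures are saved under pics/ and viewed, at most 10 in all, crops included, and the job is handed in when it is done.

```bash
mkdir -p pics
python3 - <<'E'
from cell import get_obs, imaging
import cv2
for n in("top","side"):
    im=imaging.read_camera(n); cv2.imwrite(f"pics/{n}0.png",cv2.cvtColor(im,cv2.COLOR_RGB2BGR)); print(imaging.camera_params(n))
print(get_obs())
E
```

```text
{'fx': 442.2966537745114, 'fy': 442.2966537745114, 'cx': 280.4008397051773, 'cy': 207.73832923906576, 'rvec': array([ 2.12764108, -2.09936146,  0.20764767]), 'tvec': array([-0.01366064,  0.54183218,  1.00179381])}
{'fx': 546.6316447061854, 'fy': 546.6316447061854, 'cx': 277.66583531757857, 'cy': 213.57846108535233, 'rvec': array([ 0.48395105, -2.75384842,  1.14172298]), 'tvec': array([0.5122693 , 0.16647766, 1.20656315])}
{'time_s': 0.1, 'joint_pos': array([-1.27540443e+00,  2.77083997e-01, -2.78068256e-02,  1.26804451e+00,
       -2.64715935e-05,  1.46740806e+00]), 'qvel': array([ 0.00037266, -0.00129433,  0.00298688, -0.00130349, -0.00116705,
       -0.00053748]), 'joint_torque': array([-7.57472808e-04, -4.46707714e+01,  2.96129483e+01,  8.49226140e-03,
       -4.86527119e-05, -1.18901207e-05]), 'tcp_pos': array([ 0.24245322, -0.57523642,  0.23022504]), 'tcp_rot': array([ 9.80187004e-01,  1.98071433e-01, -1.15691543e-04, -1.06331081e-03]), 'wrist_force': array([-0.89436704, -0.21246736,  0.69424753]), 'moment': array([-0.01876935, -0.02763329,  0.04456318]), 'grasp_force': 0.0, 'grip_width': 1.000251617890255}
```

View pics/top0.png

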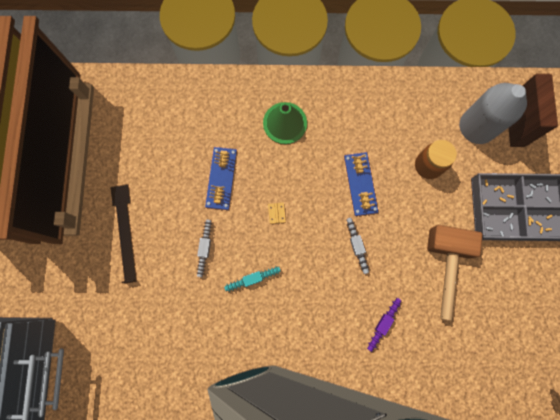

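View pics/side0.png

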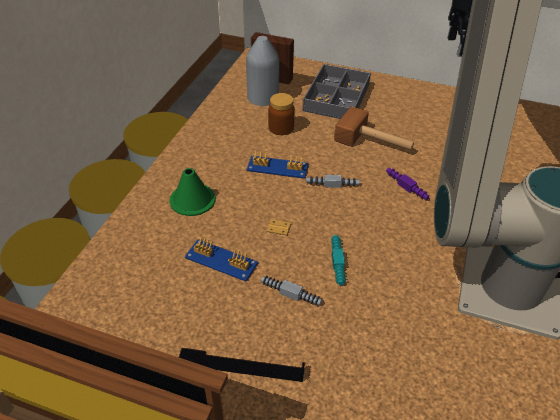

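The top view shows:
- Grey studs at (205,249) and (358,247).
- Look-alikes, turquoise at (252,279) and purple at (385,325). Neither is meant.
- Blue gauges at (221,178) and (361,184).

I need an enlarged crop to tell coarse from fine.

Run:
```python
import cv2,numpy as np
t=cv2.imread("pics/top0.png")
a=t[140:285,185:255]; b=t[140:285,325:395]
o=np.hstack([cv2.resize(i,None,fx=4,fy=4,interpolation=cv2.INTER_CUBIC) for i in (a,b)])
cv2.imwrite("pics/c1.png",o)
s=cv2.imread("pics/side0.png")
a=s[230:315,180:330]; b=s[140:200,235:365]
f=lambda i:cv2.resize(i,(780,int(i.shape[0]*780/i.shape[1])),interpolation=cv2.INTER_CUBIC)
A=cv2.resize(s[230:315,180:330],None,fx=3.5,fy=3.5,interpolation=cv2.INTER_CUBIC);B=cv2.resize(s[140:200,235:365],None,fx=4,fy=4,interpolation=cv2.INTER_CUBIC)
B=np.pad(B,((0,0),(0,max(0,A.shape[1]-B.shape[1])),(0,0)))[:,:A.shape[1]]
cv2.imwrite("pics/c2.png",np.vstack([A,B]))
print(o.shape,A.shape,B.shape)
```

```text
(580, 560, 3) (298, 525, 3) (240, 525, 3)
```

View pics/c1.png

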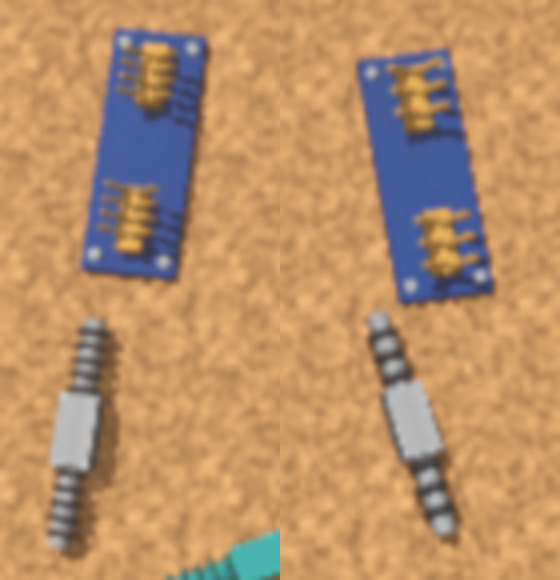

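View pics/c2.png

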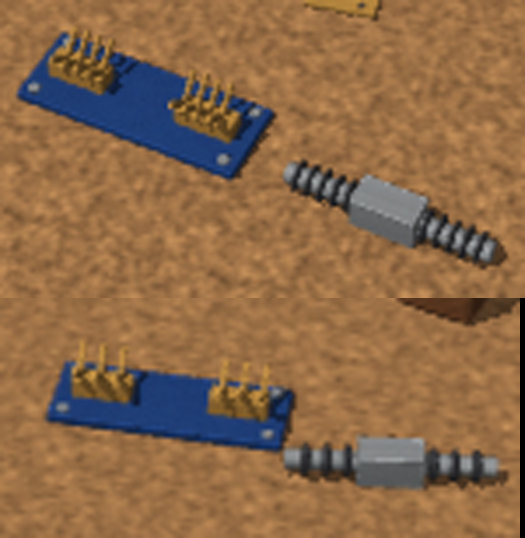

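Left, at x about 221, is the fine pair: gauge with 4 teeth per row, stud with 5 rings. Right is the coarse pair: 3 teeth, 3 rings. I'll fit the poses by silhouette in both cameras.

```bash
cat > h.py <<'E'
import cv2,numpy as np
from cell import imaging,get_obs
from scipy.optimize import minimize
P={n:imaging.camera_params(n) for n in("top","side")}
def proj(n,p):
    c=P[n];K=np.array([[c['fx'],0,c['cx']],[0,c['fy'],c['cy']],[0,0,1.]])
    return cv2.projectPoints(np.asarray(p,float).reshape(-1,3),c['rvec'],c['tvec'],K,None)[0][:,0]
def box(lx,ly,z0,z1): return np.array([[sx*lx/2,sy*ly/2,z] for sx in(-1,1) for sy in(-1,1) for z in(z0,z1)])
def cyl(l,r,zc):
    a=np.linspace(0,2*np.pi,24); return np.array([[s*l/2,r*np.cos(t),zc+r*np.sin(t)] for s in(-1,1) for t in a])
PLATE=[box(.16,.06,0,.008)]
def stud(z=.012): return [np.vstack([cyl(.14,.007,z)]),box(.044,.024,z-.012,z+.012)]
def place(m,q): 
    c,s=np.cos(q[2]),np.sin(q[2]); return m@np.array([[c,s,0],[-s,c,0],[0,0,1]])+[q[0],q[1],0]
S=8
def rast(n,parts,q,roi):
    x0,y0,x1,y1=roi; o=np.zeros(((y1-y0)*S,(x1-x0)*S),np.uint8)
    for m in parts:
        u=((proj(n,place(m,q))-[x0,y0]+.5)*S*16).round().astype(np.int32)
        cv2.fillConvexPoly(o,cv2.convexHull(u),1,shift=4)
    return o
def mask(im,roi,kind):
    x0,y0,x1,y1=roi; c=cv2.resize(im[y0:y1,x0:x1],None,fx=S,fy=S,interpolation=cv2.INTER_LINEAR).astype(int)
    if kind=='plate':
        m=(c[...,2]>c[...,0]+25).astype(np.uint8)
        k,_=cv2.findContours(m,0,1); k=max(k,key=cv2.contourArea); o=np.zeros_like(m); cv2.fillConvexPoly(o,cv2.convexHull(k),1); return o
    m=((c.max(2)-c.min(2)<.38*c.max(2))&(c[...,0]-c[...,2]<35)).astype(np.uint8)
    m=cv2.morphologyEx(m,cv2.MORPH_CLOSE,np.ones((3*S,3*S)))
    k,_=cv2.findContours(m,0,1); k=max(k,key=cv2.contourArea); o=np.zeros_like(m); cv2.drawContours(o,[k],-1,1,-1); return o
def fit(ims,rois,parts,kind,q0,cams=("top","side")):
    M={n:mask(ims[n],rois[n],kind) for n in cams}
    def f(q):
        s=0
        for n in cams:
            r=rast(n,parts,q,rois[n]); s+=1-(r&M[n]).sum()/(r|M[n]).sum()
        return s
    r=minimize(f,q0,method='Nelder-Mead',options=dict(initial_simplex=[q0]+[np.array(q0)+d for d in np.diag([.02,.02,.15])],xatol=1e-5,fatol=1e-5))
    return r.x,r.fun
def unproj(n,u,z):
    from scipy.optimize import fsolve
    return fsolve(lambda p:proj(n,[p[0],p[1],z])[0]-u,[.6,0])
E
python3 - <<'E'
from h import *
ims={n:cv2.cvtColor(cv2.imread(f"pics/{n}0.png"),cv2.COLOR_BGR2RGB) for n in P}
T=dict(fg=(PLATE,'plate',(200,140,245,218),(175,230,265,285),(219,149),(221,178)),
 cg=(PLATE,'plate',(338,145,385,222),(240,145,316,182),(357,153),(361,184)),
 fs=(stud(),'stud',(190,215,222,283),(256,270,328,310),(208,222),(205,249)),
 cs=(stud(),'stud',(340,214,376,279),(302,172,364,192),(350,222),(358,247)))
for k,(m,kd,rt,rs,e,c) in T.items():
    C=unproj("top",c,.008);E_=unproj("top",e,.008);d=E_-C
    q0=np.array([*C,np.arctan2(d[1],d[0])]); r=dict(top=rt,side=rs)
    for cams in(("top",),("side",),("top","side")):
        q,f=fit(ims,r,m,kd,q0,cams); print(k,cams,q.round(4),round(f,3))
E
```

```text
fg ('top',) [ 0.63    0.1461 -0.0862] 0.07
fg ('side',) [ 0.6322  0.1436 -0.0943] 0.064
fg ('top', 'side') [ 0.6301  0.1458 -0.0953] 0.14
cg ('top',) [ 0.6187 -0.2076  0.154 ] 0.076
cg ('side',) [ 0.6212 -0.212   0.1672] 0.082
cg ('top', 'side') [ 0.6199 -0.2091  0.1558] 0.162
fs ('top',) [ 0.449   0.1789 -0.1094] 0.08
fs ('side',) [ 0.4506  0.1779 -0.1132] 0.115
fs ('top', 'side') [ 0.45    0.1786 -0.1118] 0.213
cs ('top',) [ 0.4594 -0.1952  0.2913] 0.1
cs ('side',) [ 0.4623 -0.1965  0.291 ] 0.162
cs ('top', 'side') [ 0.4609 -0.1955  0.2919] 0.315
```

```bash
cat > g.py <<'E'
import sys,numpy as np
from cell import get_obs
from scipy.spatial.transform import Rotation as R
x,y,z,yaw=map(float,sys.argv[1:5])
o=get_obs();r=R.from_quat(o['tcp_rot'])
X=r.as_matrix()[:,0]
while yaw-np.arctan2(X[1],X[0])>np.pi/2: yaw-=np.pi
while yaw-np.arctan2(X[1],X[0])<-np.pi/2: yaw+=np.pi
t=R.from_euler('z',yaw)*R.from_euler('x',np.pi)
print('t',(r.inv().apply(np.array([x,y,z])-o['tcp_pos'])).round(4).tolist(),'r',(r.inv()*t).as_rotvec().round(4).tolist(),'now',o['tcp_pos'].round(4),'time',o['time_s'].round(2),'j',o['joint_pos'].round(2),'w',round(o['grip_width'],3),'gf',round(o['grasp_force'],1),'F',o['wrist_force'].round(1))
E
python3 g.py .461 -.1955 .12 .2919
```

```text
Traceback (most recent call last):
  File "g.py", line 10, in <module>
    print('t',(r.inv().apply(np.array([x,y,z])-o['tcp_pos'])).round(4).tolist(),'r',(r.inv()*t).as_rotvec().round(4).tolist(),'now',o['tcp_pos'].round(4),'time',o['time_s'].round(2),'j',o['joint_pos'].round(2),'w',round(o['grip_width'],3),'gf',round(o['grasp_force'],1),'F',o['wrist_force'].round(1))
                                                                                                                                                                 ^^^^^^^^^^^^^^^^^
AttributeError: 'float' object has no attribute 'round'
```

```bash
sed -i "s/o\['time_s'\].round(2)/round(o['time_s'],2)/" g.py
python3 g.py .461 -.1955 .12 .2919
```

```text
t [0.3488, -0.2648, 0.1109] r [-0.0021, -0.0001, 0.1069] now [ 0.2425 -0.5752  0.2302] time 0.1 j [-1.28  0.28 -0.03  1.27 -0.    1.47] w 1.0 gf 0.0 F [-0.9 -0.2  0.7]
```

```bash
R='{"translation":[0.3,-0.23,0.08],"delta_rot":[0,0,0.107],"jaw":0}'
python3 -m pendant '[{"translation":[0.3,-0.23,0.08],"delta_rot":[0,0,0.107],"jaw":0},{"translation":[0.3,-0.23,0.08],"delta_rot":[0,0,0.107],"jaw":0},{"translation":[0.3,-0.23,0.08],"delta_rot":[0,0,0.107],"jaw":0},{"translation":[0.3,-0.23,0.08],"delta_rot":[0,0,0.107],"jaw":0},{"translation":[0.3,-0.23,0.08],"delta_rot":[0,0,0.107],"jaw":0},{"translation":[0.3,-0.23,0.08],"delta_rot":[0,0,0.107],"jaw":0},{"translation":[0.3,-0.23,0.08],"delta_rot":[0,0,0.107],"jaw":0},{"translation":[0.3,-0.23,0.08],"delta_rot":[0,0,0.107],"jaw":0},{"translation":[0.3,-0.23,0.08],"delta_rot":[0,0,0.107],"jaw":0},{"translation":[0.3,-0.23,0.08],"delta_rot":[0,0,0.107],"jaw":0}]'; python3 g.py .461 -.1955 .08 .2919
```

```text
time_s: 0.93
tcp_pos: [0.4299, -0.2421, 0.1494]
tcp_rot: [0.989, 0.148, -0.001, -0.002]
wrist_force: [0.4, -0.3, -0.5]
grip_width: 0.998
grasp_force: 0.0
t [0.0434, -0.0352, 0.0696] r [-0.0048, 0.0008, 0.0046] now [ 0.4299 -0.2421  0.1494] time 0.93 j [-0.65  0.11 -0.41  1.05  0.    2.2 ] w 0.998 gf 0.0 F [ 0.4 -0.3 -0.5]
```

```bash
python3 -m pendant '[{"translation":[0.043,-0.035,0.069],"delta_rot":[-0.004,0,0.004],"jaw":0},{"translation":[0.043,-0.035,0.069],"delta_rot":[-0.004,0,0.004],"jaw":0},{"translation":[0.043,-0.035,0.069],"delta_rot":[-0.004,0,0.004],"jaw":0},{"translation":[0.043,-0.035,0.069],"delta_rot":[-0.004,0,0.004],"jaw":0},{"translation":[0.043,-0.035,0.069],"delta_rot":[-0.004,0,0.004],"jaw":0},{"translation":[0.043,-0.035,0.069],"delta_rot":[-0.004,0,0.004],"jaw":0}]'; python3 g.py .461 -.1955 .004 .2919
```

```text
time_s: 1.43
tcp_pos: [0.4617, -0.2032, 0.0836]
tcp_rot: [0.99, 0.143, 0.001, 0.003]
wrist_force: [0.6, -0.2, -0.4]
grip_width: 1.003
grasp_force: 0.0
t [0.0014, -0.0081, 0.0796] r [0.0063, -0.0013, -0.0051] now [ 0.4617 -0.2032  0.0836] time 1.43 j [-0.54  0.19 -0.47  0.9  -0.    2.31] w 1.003 gf 0.0 F [ 0.6 -0.2 -0.4]
```

```bash
python3 -m pendant '[{"translation":[0,-0.007,0],"delta_rot":[0,0,0],"jaw":0},{"translation":[0,-0.007,0.02],"delta_rot":[0,0,0],"jaw":0},{"translation":[0,-0.007,0.04],"delta_rot":[0,0,0],"jaw":0},{"translation":[0,-0.007,0.04],"delta_rot":[0,0,0],"jaw":0},{"translation":[0,-0.007,0.04],"delta_rot":[0,0,0],"jaw":0},{"translation":[0,-0.007,0.04],"delta_rot":[0,0,0],"jaw":0}]'; python3 g.py .461 -.1955 .004 .2919;python3 g.py .461 -.1955 .004 .2919
```

```text
time_s: 1.93
tcp_pos: [0.4596, -0.1958, 0.0436]
tcp_rot: [0.99, 0.143, 0.001, 0.003]
wrist_force: [-0.1, 0.4, -0.2]
grip_width: 1.003
grasp_force: 0.0
t [0.0014, -0.0001, 0.0396] r [0.0053, -0.0012, -0.0049] now [ 0.4596 -0.1958  0.0436] time 1.93 j [-0.53  0.23 -0.52  0.81 -0.    2.32] w 1.003 gf 0.0 F [-0.1  0.4 -0.2]
t [0.0014, -0.0001, 0.0396] r [0.0053, -0.0012, -0.0049] now [ 0.4596 -0.1958  0.0436] time 1.93 j [-0.53  0.23 -0.52  0.81 -0.    2.32] w 1.003 gf 0.0 F [-0.1  0.4 -0.2]
```

```bash
python3 -m pendant '[{"translation":[0.001,0,0.02],"delta_rot":[0.005,0,-0.005],"jaw":0},{"translation":[0.001,0,0.039],"delta_rot":[0.005,0,-0.005],"jaw":0},{"translation":[0.001,0,0.039],"delta_rot":[0.005,0,-0.005],"jaw":0},{"translation":[0.001,0,0.039],"delta_rot":[0.005,0,-0.005],"jaw":0},{"translation":[0.001,0,0.039],"delta_rot":[0.005,0,-0.005],"jaw":1},{"translation":[0.001,0,0.039],"delta_rot":[0.005,0,-0.005],"jaw":1},{"translation":[0.001,0,0.039],"delta_rot":[0.005,0,-0.005],"jaw":1},{"translation":[0.001,0,0.039],"delta_rot":[0.005,0,-0.005],"jaw":1},{"translation":[0.001,0,0.039],"delta_rot":[0.005,0,-0.005],"jaw":1},{"translation":[0.001,0,0.039],"delta_rot":[0.005,0,-0.005],"jaw":1}]'; python3 g.py .461 -.1955 .08 .2919
```

```text
time_s: 2.77
tcp_pos: [0.4607, -0.1955, 0.0042]
tcp_rot: [0.989, 0.146, 0.0, 0.0]
wrist_force: [-0.2, -0.1, 4.5]
grip_width: 0.264
grasp_force: 60.0
t [0.0003, 0.0001, -0.0758] r [0.0006, -0.0008, 0.0009] now [ 0.4607 -0.1955  0.0042] time 2.77 j [-0.53  0.29 -0.55  0.73  0.    2.32] w 0.264 gf 60.0 F [-0.2 -0.1  4.5]
```

```bash
python3 -m pendant '[{"translation":[0,0,-0.02],"delta_rot":[0,0,0],"jaw":1},{"translation":[0,0,-0.05],"delta_rot":[0,0,0],"jaw":1},{"translation":[0,0,-0.08],"delta_rot":[0,0,0],"jaw":1},{"translation":[0,0,-0.09],"delta_rot":[0,0,0],"jaw":1},{"translation":[0,0,-0.09],"delta_rot":[0,0,0],"jaw":1}]'; python3 g.py .6197 -.2095 .09 .156
```

```text
time_s: 3.18
tcp_pos: [0.4622, -0.1962, 0.0957]
tcp_rot: [0.989, 0.146, 0.002, 0.001]
wrist_force: [1.0, 0.5, -4.7]
grip_width: 0.269
grasp_force: 60.0
t [0.1469, 0.0581, 0.0065] r [0.0031, -0.0043, 0.1368] now [ 0.4622 -0.1962  0.0957] time 3.18 j [-0.53  0.17 -0.47  0.93  0.    2.32] w 0.269 gf 60.0 F [ 1.   0.5 -4.7]
```

```bash
python3 -m pendant '[{"translation":[0.03,0.012,0.002],"delta_rot":[0,0,0.03],"jaw":1},{"translation":[0.06,0.024,0.004],"delta_rot":[0,0,0.06],"jaw":1},{"translation":[0.09,0.036,0.006],"delta_rot":[0,0,0.09],"jaw":1},{"translation":[0.12,0.048,0.006],"delta_rot":[0,0,0.12],"jaw":1},{"translation":[0.147,0.058,0.006],"delta_rot":[0.002,-0.003,0.137],"jaw":1},{"translation":[0.147,0.058,0.006],"delta_rot":[0.002,-0.003,0.137],"jaw":1},{"translation":[0.147,0.058,0.006],"delta_rot":[0.002,-0.003,0.137],"jaw":1},{"translation":[0.147,0.058,0.006],"delta_rot":[0.002,-0.003,0.137],"jaw":1},{"translation":[0.147,0.058,0.006],"delta_rot":[0.002,-0.003,0.137],"jaw":1}]'; python3 g.py .6197 -.2095 .06 .156
python3 - <<'E'
from h import *
for n,(x0,y0,x1,y1) in dict(top=(320,120,410,240),side=(220,90,340,190)).items():
    im=imaging.read_camera(n);b=cv2.cvtColor(im,cv2.COLOR_RGB2BGR);cv2.imwrite(f"pics/{n}1.png",b)
a=cv2.resize(cv2.imread("pics/top1.png")[120:240,320:410],None,fx=4,fy=4,interpolation=2)
c=cv2.resize(cv2.imread("pics/side1.png")[80:200,230:340],None,fx=4,fy=4,interpolation=2)
cv2.imwrite("pics/c3.png",np.hstack([a,c]))
E
```

```text
time_s: 3.93
tcp_pos: [0.615, -0.2073, 0.0851]
tcp_rot: [0.997, 0.078, -0.004, -0.002]
wrist_force: [-0.4, 0.6, -3.8]
grip_width: 0.263
grasp_force: 59.9
t [0.0044, 0.0031, 0.025] r [-0.0053, 0.0072, -0.0004] now [ 0.615  -0.2073  0.0851] time 3.93 j [-0.42  0.43 -0.14  1.02  0.    2.56] w 0.263 gf 59.9 F [-0.4  0.6 -3.8]
```

View pics/c3.png

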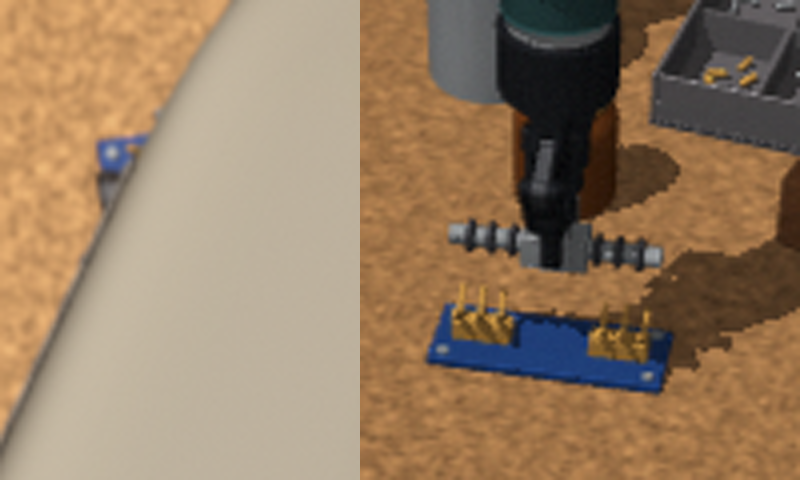

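The side view shows the stud held level above the coarse gauge, with its ends at full-image (252.5,138.3) and (305,144). I'll compare that with the model.

Run:
```python
from h import *
for s in(.07,-.07): print(proj("side",place(np.array([[s,0,.0931]]),[.615,-.2073,.156])))
for s in (.008,0,-.008): print(proj("side",place(np.array([[s,0,.0931]]),[.615,-.2073,.156])))
ims={"side":cv2.cvtColor(cv2.imread("pics/side1.png"),4)}
im=ims["side"]
# square ends: along-axis profile at z below axis
for s in np.arange(-.076,.0761,.004):
    u=proj("side",place(np.array([[s,0,.0931]]),[.615,-.2073,.156]))[0]; print(round(s,3),u.round(1),im[int(round(u[1])),int(round(u[0]))])
```

```text
[[252.93116503 138.04871547]]
[[305.85254067 144.65757901]]
[[276.20755879 140.95549007]]
[[279.22940319 141.3328604 ]]
[[282.25549102 141.71076066]]
-0.076 [308.1 144.9] [105  74  47]
-0.072 [306.6 144.8] [160 115  71]
-0.068 [305.1 144.6] [101  85  71]
-0.064 [303.6 144.4] [151 155 157]
-0.06 [302.  144.2] [144 148 150]
-0.056 [300.5 144. ] [131 132 135]
-0.052 [299.  143.8] [58 59 63]
-0.048 [297.4 143.6] [78 79 81]
-0.044 [295.9 143.4] [79 82 83]
-0.04 [294.4 143.2] [32 32 34]
-0.036 [292.9 143. ] [62 64 65]
-0.032 [291.4 142.8] [119 121 124]
-0.028 [289.8 142.7] [56 58 59]
-0.024 [288.3 142.5] [40 41 43]
-0.02 [286.8 142.3] [79 80 81]
-0.016 [285.3 142.1] [67 69 70]
-0.012 [283.8 141.9] [67 69 70]
-0.008 [282.3 141.7] [66 66 67]
-0.004 [280.7 141.5] [68 68 69]
0.0 [279.2 141.3] [12 12 16]
0.004 [277.7 141.1] [13 14 16]
0.008 [276.2 141. ] [16 17 22]
0.012 [274.7 140.8] [37 37 39]
0.016 [273.2 140.6] [ 97  97 101]
0.02 [271.7 140.4] [102 103 104]
0.024 [270.2 140.2] [107 109 110]
0.028 [268.7 140. ] [114 115 118]
0.032 [267.2 139.8] [63 63 67]
0.036 [265.7 139.6] [ 97  99 101]
0.04 [264.2 139.5] [129 132 133]
0.044 [262.7 139.3] [38 39 40]
0.048 [261.2 139.1] [80 80 83]
0.052 [259.7 138.9] [130 131 133]
0.056 [258.2 138.7] [64 66 68]
0.06 [256.7 138.5] [41 42 43]
0.064 [255.2 138.3] [138 140 142]
0.068 [253.7 138.1] [137 140 141]
0.072 [252.2 138. ] [138 131 126]
0.076 [250.7 137.8] [156 112  68]
```

```bash
python3 -m pendant '[{"translation":[0.0045,0.003,0],"delta_rot":[-0.005,0.006,0],"jaw":1},{"translation":[0.0045,0.003,0.015],"delta_rot":[-0.005,0.006,0],"jaw":1},{"translation":[0.0045,0.003,0.025],"delta_rot":[-0.005,0.006,0],"jaw":1},{"translation":[0.0045,0.003,0.025],"delta_rot":[-0.005,0.006,0],"jaw":1},{"translation":[0.0045,0.003,0.025],"delta_rot":[-0.005,0.006,0],"jaw":1}]'; python3 g.py .6195 -.2095 .0265 .156
```

```text
time_s: 4.45
tcp_pos: [0.6209, -0.2098, 0.061]
tcp_rot: [0.997, 0.078, 0.0, 0.0]
wrist_force: [-0.3, -0.5, -3.0]
grip_width: 0.266
grasp_force: 59.9
t [-0.0013, -0.0005, 0.0345] r [0.0005, -0.0002, -0.0004] now [ 0.6209 -0.2098  0.061 ] time 4.45 j [-0.42  0.46 -0.15  0.96 -0.    2.56] w 0.266 gf 59.9 F [-0.3 -0.5 -3. ]
```

```bash
python3 -m pendant '[{"translation":[-0.0013,-0.0005,0.01],"delta_rot":[0,0,0],"jaw":1},{"translation":[-0.0013,-0.0005,0.018],"delta_rot":[0,0,0],"jaw":1},{"translation":[-0.0013,-0.0005,0.024],"delta_rot":[0,0,0],"jaw":1},{"translation":[-0.0013,-0.0005,0.028],"delta_rot":[0,0,0],"jaw":1},{"translation":[-0.0013,-0.0005,0.031],"delta_rot":[0,0,0],"jaw":1},{"translation":[-0.0013,-0.0005,0.033],"delta_rot":[0,0,0],"jaw":1},{"translation":[-0.0013,-0.0005,0.033],"delta_rot":[0,0,0],"jaw":1},{"translation":[-0.0013,-0.0005,0.033],"delta_rot":[0,0,0],"jaw":1}]'; python3 g.py .6195 -.2095 .0265 .156
```

```text
time_s: 5.12
tcp_pos: [0.6212, -0.2101, 0.0293]
tcp_rot: [0.997, 0.078, 0.002, 0.001]
wrist_force: [-0.5, 0.4, -4.1]
grip_width: 0.268
grasp_force: 60.0
t [-0.0016, -0.0009, 0.0028] r [0.0023, -0.0029, -0.0001] now [ 0.6212 -0.2101  0.0293] time 5.12 j [-0.42  0.49 -0.18  0.9  -0.    2.56] w 0.268 gf 60.0 F [-0.5  0.4 -4.1]
```

```bash
python3 -m pendant '[{"translation":[-0.001,-0.0005,0.001],"delta_rot":[0.001,-0.001,0],"jaw":1},{"translation":[-0.001,-0.0005,0.002],"delta_rot":[0.001,-0.001,0],"jaw":1},{"translation":[-0.001,-0.0005,0.002],"delta_rot":[0.001,-0.001,0],"jaw":1},{"translation":[-0.001,-0.0005,0.002],"delta_rot":[0.001,-0.001,0],"jaw":1}]'; python3 g.py .6195 -.2095 .0265 .156
python3 - <<'E'
from h import *
b=cv2.cvtColor(imaging.read_camera("side"),4);cv2.imwrite("pics/side2.png",b)
cv2.imwrite("pics/c4.png",cv2.resize(b[110:200,225:335],None,fx=6,fy=6,interpolation=2))
E
```

```text
time_s: 5.45
tcp_pos: [0.62, -0.2097, 0.0273]
tcp_rot: [0.997, 0.078, 0.001, 0.001]
wrist_force: [0.6, 0.2, -3.3]
grip_width: 0.265
grasp_force: 60.0
t [-0.0005, -0.0003, 0.0008] r [0.0013, -0.0019, -0.0002] now [ 0.62   -0.2097  0.0273] time 5.45 j [-0.42  0.49 -0.18  0.9  -0.    2.56] w 0.265 gf 60.0 F [ 0.6  0.2 -3.3]
```

View pics/c4.png

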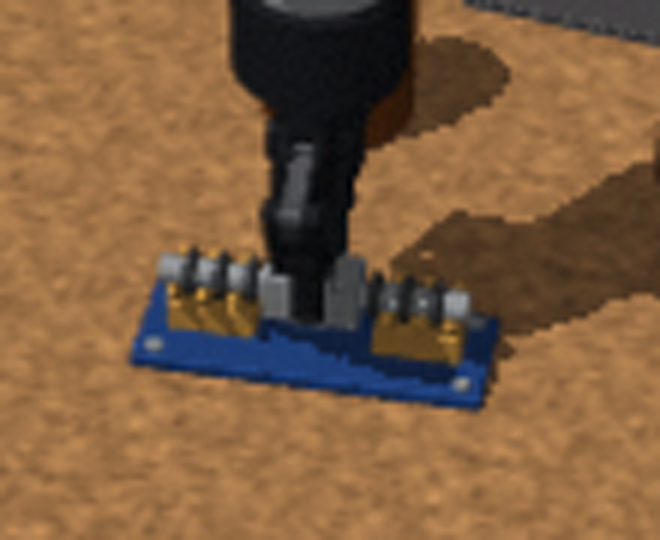

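The stud lies in the notches with its rings between the teeth (stud from (165,265) to (465,302) in the crop), about 1 mm above home and not pressed. I'll release it and rise.

```bash
python3 -m pendant '[{"translation":[0,0,0],"delta_rot":[0,0,0],"jaw":0},{"translation":[0,0,0],"delta_rot":[0,0,0],"jaw":0},{"translation":[0,0,0],"delta_rot":[0,0,0],"jaw":0},{"translation":[0,0,0],"delta_rot":[0,0,0],"jaw":0},{"translation":[0,0,0],"delta_rot":[0,0,0],"jaw":0},{"translation":[0,0,-0.02],"delta_rot":[0,0,0],"jaw":0},{"translation":[0,0,-0.05],"delta_rot":[0,0,0],"jaw":0},{"translation":[0,0,-0.09],"delta_rot":[0,0,0],"jaw":0},{"translation":[0,0,-0.12],"delta_rot":[0,0,0],"jaw":0},{"translation":[0,0,-0.12],"delta_rot":[0,0,0],"jaw":0}]'; python3 g.py .450 .1786 .10 -.1118
```

```text
time_s: 6.33
tcp_pos: [0.6248, -0.2118, 0.1558]
tcp_rot: [0.997, 0.078, 0.007, 0.004]
wrist_force: [0.6, -1.2, 0.7]
grip_width: 1.001
grasp_force: 0.0
t [-0.1128, -0.4133, 0.0506] r [0.0072, -0.0148, 0.2677] now [ 0.6248 -0.2118  0.1558] time 6.33 j [-0.42  0.37 -0.06  1.12 -0.    2.56] w 1.001 gf 0.0 F [ 0.6 -1.2  0.7]
```

```bash
python3 -m pendant '[{"translation":[-0.05,-0.2,0],"delta_rot":[0.004,-0.008,-1.2],"jaw":0},{"translation":[-0.05,-0.2,0],"delta_rot":[0.004,-0.008,-1.2],"jaw":0},{"translation":[-0.05,-0.2,0],"delta_rot":[0.004,-0.008,-1.2],"jaw":0},{"translation":[-0.05,-0.2,0],"delta_rot":[0.004,-0.008,-1.2],"jaw":0},{"translation":[-0.05,-0.2,0],"delta_rot":[0.004,-0.008,-1.2],"jaw":0},{"translation":[-0.05,-0.2,0],"delta_rot":[0.004,-0.008,-1.2],"jaw":0},{"translation":[-0.05,-0.2,0],"delta_rot":[0.004,-0.008,-1.2],"jaw":0},{"translation":[-0.05,-0.2,0],"delta_rot":[0.004,-0.008,-1.2],"jaw":0},{"translation":[-0.05,-0.2,0],"delta_rot":[0.004,-0.008,-1.2],"jaw":0},{"translation":[-0.05,-0.2,0],"delta_rot":[0.004,-0.008,-1.2],"jaw":0}]'; python3 g.py .450 .1786 .12 3.0298
```

```text
time_s: 7.17
tcp_pos: [0.5394, -0.0195, 0.147]
tcp_rot: [0.777, 0.629, -0.003, -0.0]
wrist_force: [-0.3, 0.3, -0.3]
grip_width: 1.003
grasp_force: 0.0
t [0.1754, -0.1284, 0.0268] r [-0.0006, 0.0072, 1.4735] now [ 0.5394 -0.0195  0.147 ] time 7.17 j [-0.15  0.19 -0.32  1.06 -0.    1.63] w 1.003 gf 0.0 F [-0.3  0.3 -0.3]
```

```bash
python3 -m pendant '[{"translation":[0.17,-0.125,0.01],"delta_rot":[0,0,-1.2],"jaw":0},{"translation":[0.17,-0.125,0.01],"delta_rot":[0,0,-1.2],"jaw":0},{"translation":[0.17,-0.125,0.01],"delta_rot":[0,0,-1.2],"jaw":0},{"translation":[0.17,-0.125,0.01],"delta_rot":[0,0,-1.2],"jaw":0},{"translation":[0.17,-0.125,0.01],"delta_rot":[0,0,-1.2],"jaw":0},{"translation":[0.17,-0.125,0.01],"delta_rot":[0,0,-1.2],"jaw":0},{"translation":[0.17,-0.125,0.01],"delta_rot":[0,0,-1.2],"jaw":0},{"translation":[0.17,-0.125,0.01],"delta_rot":[0,0,-1.2],"jaw":0},{"translation":[0.17,-0.125,0.01],"delta_rot":[0,0,-1.2],"jaw":0},{"translation":[0.17,-0.125,0.01],"delta_rot":[0,0,-1.2],"jaw":0}]'; python3 g.py .450 .1786 .09 3.0298
```

```text
time_s: 8.0
tcp_pos: [0.4534, 0.1732, 0.1368]
tcp_rot: [0.286, 0.958, -0.002, -0.002]
wrist_force: [0.1, 0.5, -0.5]
grip_width: 1.0
grasp_force: 0.0
t [0.0056, 0.0029, 0.0468] r [-0.0051, -0.0043, -0.4679] now [0.4534 0.1732 0.1368] time 8.0 j [ 0.23  0.11 -0.44  1.03 -0.    0.81] w 1.0 gf 0.0 F [ 0.1  0.5 -0.5]
```

```bash
python3 -m pendant '[{"translation":[0.0055,0.003,0.02],"delta_rot":[-0.003,-0.003,-0.468],"jaw":0},{"translation":[0.0055,0.003,0.046],"delta_rot":[-0.003,-0.003,-0.468],"jaw":0},{"translation":[0.0055,0.003,0.046],"delta_rot":[-0.003,-0.003,-0.468],"jaw":0},{"translation":[0.0055,0.003,0.046],"delta_rot":[-0.003,-0.003,-0.468],"jaw":0},{"translation":[0.0055,0.003,0.046],"delta_rot":[-0.003,-0.003,-0.468],"jaw":0},{"translation":[0.0055,0.003,0.046],"delta_rot":[-0.003,-0.003,-0.468],"jaw":0},{"translation":[0.0055,0.003,0.046],"delta_rot":[-0.003,-0.003,-0.468],"jaw":0},{"translation":[0.0055,0.003,0.046],"delta_rot":[-0.003,-0.003,-0.468],"jaw":0}]'; python3 g.py .450 .1786 .004 3.0298
```

```text
time_s: 8.67
tcp_pos: [0.4507, 0.1784, 0.0912]
tcp_rot: [0.06, 0.998, -0.001, -0.001]
wrist_force: [0.5, 1.0, -0.3]
grip_width: 0.997
grasp_force: 0.0
t [0.0006, 0.0003, 0.0872] r [-0.0015, -0.0012, -0.0075] now [0.4507 0.1784 0.0912] time 8.67 j [ 0.24  0.15 -0.5   0.92 -0.    0.36] w 0.997 gf 0.0 F [ 0.5  1.  -0.3]
```

```bash
python3 -m pendant '[{"translation":[0.0005,0,0.03],"delta_rot":[-0.001,-0.001,-0.006],"jaw":0},{"translation":[0.0005,0,0.055],"delta_rot":[-0.001,-0.001,-0.006],"jaw":0},{"translation":[0.0005,0,0.075],"delta_rot":[-0.001,-0.001,-0.006],"jaw":0},{"translation":[0.0005,0,0.083],"delta_rot":[-0.001,-0.001,-0.006],"jaw":0},{"translation":[0.0005,0,0.086],"delta_rot":[-0.001,-0.001,-0.006],"jaw":0},{"translation":[0.0005,0,0.086],"delta_rot":[-0.001,-0.001,-0.006],"jaw":0},{"translation":[0.0005,0,0.086],"delta_rot":[-0.001,-0.001,-0.006],"jaw":0}]'; python3 g.py .450 .1786 .004 3.0298
```

```text
time_s: 9.25
tcp_pos: [0.4507, 0.1785, 0.0057]
tcp_rot: [0.056, 0.998, -0.0, 0.0]
wrist_force: [0.7, -0.5, -0.5]
grip_width: 1.001
grasp_force: 0.0
t [0.0007, 0.0, 0.0017] r [-0.0002, 0.0006, -0.0003] now [0.4507 0.1785 0.0057] time 9.25 j [ 0.24  0.27 -0.58  0.72 -0.    0.36] w 1.001 gf 0.0 F [ 0.7 -0.5 -0.5]
```

```bash
python3 -m pendant '[{"translation":[0,0,0.0015],"delta_rot":[0,0,0],"jaw":0},{"translation":[0,0,0.0015],"delta_rot":[0,0,0],"jaw":1},{"translation":[0,0,0.0015],"delta_rot":[0,0,0],"jaw":1},{"translation":[0,0,0.0015],"delta_rot":[0,0,0],"jaw":1},{"translation":[0,0,0.0015],"delta_rot":[0,0,0],"jaw":1},{"translation":[0,0,0.0015],"delta_rot":[0,0,0],"jaw":1},{"translation":[0,0,0.0015],"delta_rot":[0,0,0],"jaw":1},{"translation":[0,0,0.0015],"delta_rot":[0,0,0],"jaw":1}]'; python3 g.py .630 .1458 .08 -.0953
```

```text
time_s: 9.92
tcp_pos: [0.45, 0.1784, 0.0037]
tcp_rot: [0.056, 0.998, -0.0, -0.0]
wrist_force: [-0.4, -0.1, 3.3]
grip_width: 0.265
grasp_force: 59.8
t [-0.1825, -0.0124, -0.0764] r [-0.0003, -0.0005, -0.0164] now [0.45   0.1784 0.0037] time 9.92 j [ 0.24  0.27 -0.58  0.72 -0.    0.36] w 0.265 gf 59.8 F [-0.4 -0.1  3.3]
```

```bash
python3 -m pendant '[{"translation":[0,0,-0.02],"delta_rot":[0,0,0],"jaw":1},{"translation":[0,0,-0.05],"delta_rot":[0,0,0],"jaw":1},{"translation":[0,0,-0.08],"delta_rot":[0,0,0],"jaw":1},{"translation":[-0.03,-0.002,-0.085],"delta_rot":[0,0,-0.003],"jaw":1},{"translation":[-0.065,-0.005,-0.085],"delta_rot":[0,0,-0.006],"jaw":1},{"translation":[-0.1,-0.007,-0.085],"delta_rot":[0,0,-0.01],"jaw":1},{"translation":[-0.135,-0.01,-0.085],"delta_rot":[0,0,-0.013],"jaw":1},{"translation":[-0.165,-0.012,-0.085],"delta_rot":[0,0,-0.016],"jaw":1},{"translation":[-0.183,-0.0125,-0.085],"delta_rot":[0,0,-0.0165],"jaw":1},{"translation":[-0.183,-0.0125,-0.085],"delta_rot":[0,0,-0.0165],"jaw":1}]'; python3 -m pendant '[{"translation":[0,0,0],"delta_rot":[0,0,0],"jaw":1},{"translation":[0,0,0],"delta_rot":[0,0,0],"jaw":1},{"translation":[0,0,0],"delta_rot":[0,0,0],"jaw":1}]';python3 g.py .6308 .1457 .06 -.0953
python3 - <<'E'
from h import *
b=cv2.cvtColor(imaging.read_camera("side"),4);cv2.imwrite("pics/side3.png",b)
o=get_obs();p=o['tcp_pos']
cv2.imwrite("pics/c5.png",np.hstack([cv2.resize(b[190:290,170:280],None,fx=4,fy=4,interpolation=2),cv2.resize(b[130:190,235:325],None,fx=4,fy=400/60,interpolation=2)]))
q=[p[0],p[1],-.0953]
from h import proj,place
for s in np.arange(-.078,.0781,.002):
    u=proj("side",place(np.array([[s,0,p[2]+.0083]]),q))[0].astype(np.float32)
    print(round(s,3),u.round(1),cv2.getRectSubPix(b,(1,1),(float(u[0]),float(u[1])))[0,0])
E
```

```text
time_s: 10.75
tcp_pos: [0.6343, 0.1443, 0.087]
tcp_rot: [0.049, 0.999, -0.001, 0.001]
wrist_force: [1.1, 1.2, -4.3]
grip_width: 0.268
grasp_force: 59.8
time_s: 11.0
tcp_pos: [0.6279, 0.1455, 0.0869]
tcp_rot: [0.047, 0.999, -0.001, -0.002]
wrist_force: [-0.8, -0.5, -3.4]
grip_width: 0.265
grasp_force: 59.8
t [-0.003, 0.0005, 0.0269] r [-0.0015, -0.0045, 0.0005] now [0.6279 0.1455 0.0869] time 11.0 j [ 0.13  0.42 -0.15  1.01 -0.    0.22] w 0.265 gf 59.8 F [-0.8 -0.5 -3.4]
-0.078 [251.1 244.4] [39 62 89]
-0.076 [250.2 244.1] [39 62 87]
-0.074 [249.4 243.7] [40 63 89]
-0.072 [248.6 243.4] [48 69 92]
-0.07 [247.7 243.1] [61 74 87]
-0.068 [246.9 242.8] [71 70 68]
-0.066 [246.1 242.5] [120 119 116]
-0.064 [245.2 242.2] [159 156 154]
-0.062 [244.4 241.9] [155 152 150]
-0.06 [243.6 241.6] [96 94 93]
-0.058 [242.8 241.3] [57 54 54]
-0.056 [241.9 241. ] [115 112 110]
-0.054 [241.1 240.7] [156 154 151]
-0.052 [240.3 240.4] [113 110 109]
-0.05 [239.5 240.1] [67 64 63]
-0.048 [238.6 239.8] [79 77 75]
-0.046 [237.8 239.5] [134 132 130]
-0.044 [237.  239.2] [154 152 150]
-0.042 [236.2 238.9] [58 55 
[... 1198 characters left out ...]
]
0.036 [204.7 227.5] [17 14 14]
0.038 [203.9 227.2] [20 18 17]
0.04 [203.1 226.9] [21 19 19]
0.042 [202.4 226.6] [28 26 26]
0.044 [201.6 226.4] [32 30 30]
0.046 [200.8 226.1] [32 31 30]
0.048 [200.  225.8] [35 34 33]
0.05 [199.2 225.5] [32 32 31]
0.052 [198.4 225.2] [29 28 27]
0.054 [197.6 224.9] [22 20 20]
0.056 [196.9 224.6] [21 19 18]
0.058 [196.1 224.4] [34 32 31]
0.06 [195.3 224.1] [79 77 76]
0.062 [194.5 223.8] [113 111 109]
0.064 [193.7 223.5] [106 104 102]
0.066 [193.  223.2] [39 37 36]
0.068 [192.2 222.9] [80 76 75]
0.07 [191.4 222.7] [136 134 133]
0.072 [190.6 222.4] [155 158 162]
0.074 [189.8 222.1] [123 142 160]
0.076 [189.1 221.8] [ 73 115 158]
0.078 [188.3 221.5] [ 72 116 162]
```

View pics/c5.png

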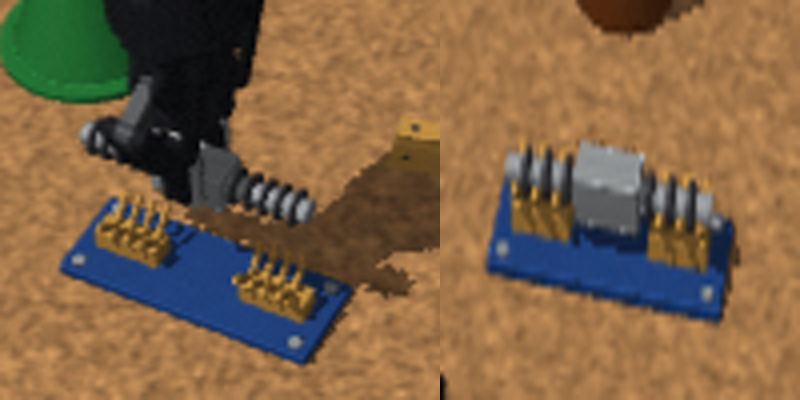

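The coarse stud is seated level (right half of the picture). The fine stud is held level over its gauge (left half). I'll lower it to just above the teeth, let it settle, and compare its end edges with the plate in the same picture.

```bash
python3 -m pendant '[{"translation":[-0.002,0,0.015],"delta_rot":[0,-0.003,0],"jaw":1},{"translation":[-0.002,0,0.03],"delta_rot":[0,-0.003,0],"jaw":1},{"translation":[-0.002,0,0.038],"delta_rot":[0,-0.003,0],"jaw":1},{"translation":[-0.002,0,0.038],"delta_rot":[0,-0.003,0],"jaw":1},{"translation":[-0.002,0,0.038],"delta_rot":[0,-0.003,0],"jaw":1},{"translation":[-0.002,0,0.038],"delta_rot":[0,-0.003,0],"jaw":1},{"translation":[-0.002,0,0.038],"delta_rot":[0,-0.003,0],"jaw":1},{"translation":[-0.002,0,0.038],"delta_rot":[0,-0.003,0],"jaw":1}]';python3 g.py .6308 .1457 .06 -.0953
cat > m.py <<'E'
from h import *
import sys
b=imaging.read_camera("side");cv2.imwrite("pics/"+sys.argv[1],cv2.cvtColor(b,4))
p=get_obs()['tcp_pos'];z=p[2]+.0083
g=[.6322,.1436,-.0953]; print('tcp',p.round(4))
for off in(.003,0,-.003): # lines along the stud, slightly above/below axis
  ss=np.arange(-.085,.0851,.0005)
  U=proj("side",place(np.array([[s,0,z+off] for s in ss]),[g[0],g[1],g[2]])).astype(np.float32)
  C=cv2.remap(b,U[:,0].reshape(1,-1),U[:,1].reshape(1,-1),1)[0].astype(int); sat=C[:,0]-C[:,2]
  # model hull crossing
  u8=cv2.convexHull(proj("side",place(cyl(.14,.007,z),g)).astype(np.float32))
  ins=np.array([cv2.pointPolygonTest(u8,(float(a),float(c)),False)>=0 for a,c in U])
  print('model',ss[ins][[0,-1]],'low-end sat',list(zip((ss[:60:4]*1e3).round(1).tolist(),sat[:60:4].tolist())),'\n high',list(zip((ss[-60::4]*1e3).round(1).tolist(),sat[-60::4].tolist())))
E
python3 m.py side4.png
```

```text
time_s: 11.72
tcp_pos: [0.6329, 0.1453, 0.0511]
tcp_rot: [0.048, 0.999, -0.0, 0.002]
wrist_force: [0.3, 0.3, -3.1]
grip_width: 0.268
grasp_force: 59.8
t [0.0021, 0.0002, -0.0089] r [-0.0004, 0.0037, 0.0] now [0.6329 0.1453 0.0511] time 11.72 j [ 0.13  0.45 -0.18  0.94 -0.    0.22] w 0.268 gf 59.8 F [ 0.3  0.3 -3.1]
tcp [0.6328 0.1453 0.051 ]
model [-0.073  0.072] low-end sat [(-85.0, 56), (-83.0, 54), (-81.0, 53), (-79.0, 50), (-77.0, 45), (-75.0, 41), (-73.0, 42), (-71.0, 33), (-69.0, 10), (-67.0, -3), (-65.0, -5), (-63.0, -5), (-61.0, -3), (-59.0, -3), (-57.0, -5)] 
 high [(55.5, -6), (57.5, -5), (59.5, -5), (61.5, -5), (63.5, -4), (65.5, -4), (67.5, -4), (69.5, -4), (71.5, 1), (73.5, 29), (75.5, 74), (77.5, 97), (79.5, 97), (81.5, 97), (83.5, 94)]
model [-0.072  0.073] low-end sat [(-85.0, 52), (-83.0, 49), (-81.0, 49), (-79.0, 48), (-77.0, 47), (-75.0, 46), (-73.0, 44), (-71.0, 38), (-69.0, 15), (-67.0, -2), (-65.0, -4), (-63.0, -6), (-61.0, -6), (-59.0, -2), (-57.0, -3)] 
 high [(55.5, -4), (57.5, -5), (59.5, -5), (61.5, -4), (63.5, -5), (65.5, -3), (67.5, -4), (69.5, -6), (71.5, -5), (73.5, 4), (75.5, 36), (77.5, 96), (79.5, 92), (81.5, 90), (83.5, 92)]
model [-0.071  0.074] low-end sat [(-85.0, 48), (-83.0, 47), (-81.0, 47), (-79.0, 46), (-77.0, 43), (-75.0, 45), (-73.0, 45), (-71.0, 41), (-69.0, 22), (-67.0, 2), (-65.0, -2), (-63.0, -4), (-61.0, -5), (-59.0, -3), (-57.0, -2)] 
 high [(55.5, -3), (57.5, -3), (59.5, -5), (61.5, -3), (63.5, -3), (65.5, -4), (67.5, -3), (69.5, -4), (71.5, -5), (73.5, -1), (75.5, 16), (77.5, 76), (79.5, 89), (81.5, 88), (83.5, 90)]
```

```bash
python3 -m pendant '[{"translation":[0.0023,0,0.004],"delta_rot":[0,0.002,0],"jaw":1},{"translation":[0.0023,0,0.004],"delta_rot":[0,0.002,0],"jaw":1},{"translation":[0.0023,0,0.004],"delta_rot":[0,0.002,0],"jaw":1},{"translation":[0.0023,0,0.004],"delta_rot":[0,0.002,0],"jaw":1},{"translation":[0.0023,0,0.004],"delta_rot":[0,0.002,0],"jaw":1},{"translation":[0.0023,0,0.004],"delta_rot":[0,0.002,0],"jaw":1}]';python3 g.py .6305 .1455 .0262 -.0953;  python3 m.py side5.png | grep -A1 'model \[-0.072'
python3 -c "
import cv2
b=cv2.imread('pics/side5.png');cv2.imwrite('pics/c6.png',cv2.resize(b[205:290,170:275],None,fx=7,fy=7,interpolation=2))"
```

```text
time_s: 12.27
tcp_pos: [0.6299, 0.1454, 0.0461]
tcp_rot: [0.048, 0.999, -0.0, -0.0]
wrist_force: [-0.3, -0.9, -3.6]
grip_width: 0.267
grasp_force: 59.8
t [-0.0006, 0.0002, 0.0199] r [-0.0008, -0.0, -0.0] now [0.6299 0.1454 0.0461] time 12.27 j [ 0.13  0.46 -0.18  0.93 -0.    0.22] w 0.267 gf 59.8 F [-0.3 -0.9 -3.6]
model [-0.072  0.073] low-end sat [(-85.0, 45), (-83.0, 45), (-81.0, 46), (-79.0, 46), (-77.0, 44), (-75.0, 42), (-73.0, 29), (-71.0, 6), (-69.0, -3), (-67.0, -4), (-65.0, -4), (-63.0, -4), (-61.0, -3), (-59.0, -5), (-57.0, -6)] 
 high [(55.5, -4), (57.5, -4), (59.5, -5), (61.5, -4), (63.5, -3), (65.5, -5), (67.5, -6), (69.5, -3), (71.5, 18), (73.5, 62), (75.5, 91), (77.5, 90), (79.5, 91), (81.5, 91), (83.5, 90)]
```

View pics/c6.png

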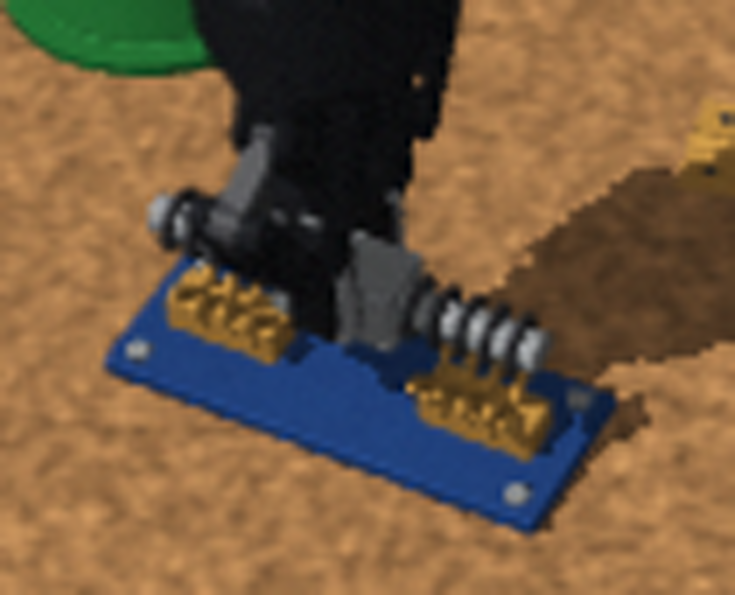

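The stud ends are within 0.4 mm of centred, and the tooth tips line up between the light core gaps. I'll descend slowly.

```bash
python3 -m pendant '[{"translation":[0,0,0.004],"delta_rot":[0,0,0],"jaw":1},{"translation":[0,0,0.008],"delta_rot":[0,0,0],"jaw":1},{"translation":[0,0,0.011],"delta_rot":[0,0,0],"jaw":1},{"translation":[0,0,0.014],"delta_rot":[0,0,0],"jaw":1},{"translation":[0,0,0.016],"delta_rot":[0,0,0],"jaw":1},{"translation":[0,0,0.018],"delta_rot":[0,0,0],"jaw":1},{"translation":[0,0,0.018],"delta_rot":[0,0,0],"jaw":1},{"translation":[0,0,0.018],"delta_rot":[0,0,0],"jaw":1}]';python3 g.py .6305 .1455 .0262 -.0953
```

```text
time_s: 12.98
tcp_pos: [0.6297, 0.1454, 0.0279]
tcp_rot: [0.048, 0.999, -0.0, -0.0]
wrist_force: [-0.2, -0.1, -4.4]
grip_width: 0.263
grasp_force: 59.8
t [-0.0008, 0.0002, 0.0017] r [-0.0009, -0.0004, -0.0] now [0.6297 0.1454 0.0279] time 12.98 j [ 0.13  0.48 -0.2   0.9  -0.    0.22] w 0.263 gf 59.8 F [-0.2 -0.1 -4.4]
```

```bash
python3 -m pendant '[{"translation":[0,0,0.0012],"delta_rot":[0,0,0],"jaw":1},{"translation":[0,0,0.0012],"delta_rot":[0,0,0],"jaw":1},{"translation":[0,0,0.0012],"delta_rot":[0,0,0],"jaw":1},{"translation":[0,0,0.0012],"delta_rot":[0,0,0],"jaw":0},{"translation":[0,0,0.0012],"delta_rot":[0,0,0],"jaw":0},{"translation":[0,0,0.0012],"delta_rot":[0,0,0],"jaw":0},{"translation":[0,0,0.0012],"delta_rot":[0,0,0],"jaw":0},{"translation":[0,0,0.0012],"delta_rot":[0,0,0],"jaw":0},{"translation":[0,0,0.0012],"delta_rot":[0,0,0],"jaw":0}]'
python3 -m pendant '[{"translation":[0,0,-0.02],"delta_rot":[0,0,0],"jaw":0},{"translation":[0,0,-0.05],"delta_rot":[0,0,0],"jaw":0},{"translation":[0,0,-0.09],"delta_rot":[0,0,0],"jaw":0},{"translation":[0,0,-0.13],"delta_rot":[0,0,0],"jaw":0},{"translation":[0.04,0,-0.14],"delta_rot":[0,0,0],"jaw":0},{"translation":[0.08,0,-0.14],"delta_rot":[0,0,0],"jaw":0},{"translation":[0.12,0,-0.14],"delta_rot":[0,0,0],"jaw":0},{"translation":[0.15,0,-0.14],"delta_rot":[0,0,0],"jaw":0},{"translation":[0.15,0,-0.14],"delta_rot":[0,0,0],"jaw":0},{"translation":[0.15,0,-0.14],"delta_rot":[0,0,0],"jaw":0}]'
python3 - <<'E'
from h import *
B={n:cv2.cvtColor(imaging.read_camera(n),4) for n in P}
b=B["side"];t=B["top"]
cv2.imwrite("pics/c7.png",np.hstack([cv2.resize(b[205:290,170:275],(500,405),interpolation=2),cv2.resize(b[130:190,235:325],(300,405),interpolation=2)]))
cv2.imwrite("pics/c8.png",np.vstack([cv2.resize(b,(400,300)),cv2.resize(t,(400,300))]))
E
```

```text
time_s: 13.73
tcp_pos: [0.63, 0.1454, 0.0272]
tcp_rot: [0.048, 0.999, -0.0, 0.0]
wrist_force: [-0.2, 0.4, 0.3]
grip_width: 0.996
grasp_force: 0.0
time_s: 14.57
tcp_pos: [0.4787, 0.1599, 0.1669]
tcp_rot: [0.047, 0.999, -0.0, -0.0]
wrist_force: [0.5, 0.2, 0.4]
grip_width: 1.0
grasp_force: 0.0
```

View pics/c7.png

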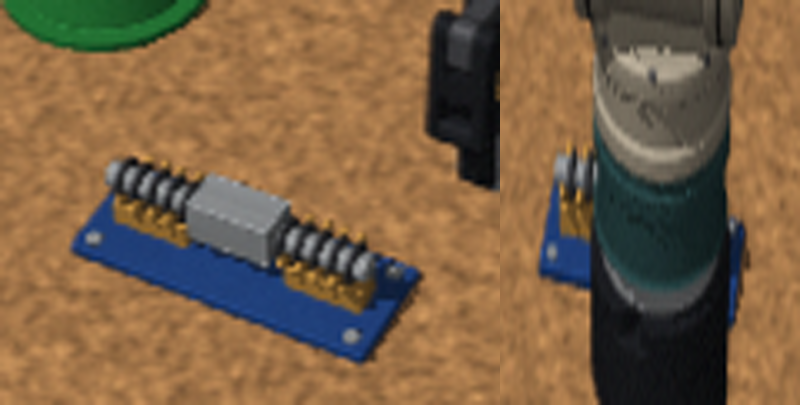

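View pics/c8.png

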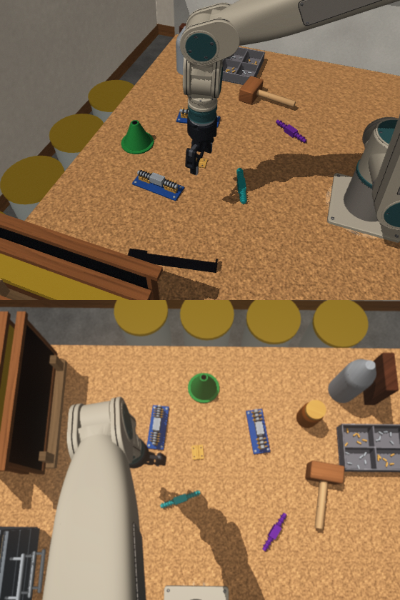

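Both studs lie level in their gauges with rings between the teeth, the bystanders have not moved, and the gripper is clear. Handing in.

```bash
python3 -c "
from cell import finish_job;print(finish_job())"
```

```text
the job is handed in; nothing more can be done
None
```

The coarse and fine studs are each laid home in the matching gauge and let go, nothing else was moved, and the job was handed in at about 15 s; no verdict came back.

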